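# Seat an electronic shelf tag behind the lip and hold it on its contacts

### The arm

A 6-joint arm with a two-finger parallel gripper is mounted at the origin on a cart in front of the work surface, level with it; the furniture and walls round the work are solid. World frame = base frame: x ahead of the robot, y to its left, z up, the work surface at z = 0. Lengths are in mm, angles in rad, forces in N, time in s.
With the tool pointing down it reaches from about 250 to 775 mm from the base axis. Payload 4 kg.
Tool frame: the origin (TCP) lies midway between the tips of the shut fingers; the grasp point (between the pads) lies 19 mm behind it; z points along the fingers, y is the direction in which the jaws open and shut (so a half turn about z gives the same grasp; the last joint's range is limited). The gripper opens to 94 mm and grips with 3 to 60 N. Pads are 16 mm wide; open, the fingers measure 119 mm over their backs; the gripper's body (75 mm by 177 mm) begins 78 mm behind the grasp point.
Start: joints at [-1.278, 0.087, 1.371, -0, 1.684, -0.103], TCP at [212.05, -507.499, 205.506] pointing down, gripper open.
Joint ranges: [-3.1, 3.1], [-0.76, 2.03], [0.27, 2.55], [-1.08, 4.22], [0.17, 2.65], [-2.57, 2.57]. Speed limits (rad/s): [2.79, 2.79, 3.14, 3.14, 3.14, 3.14].

### API

Orientations are given as a rotation vector (axis times angle).
In Python, from station import bot, cams, order gives the robot as it stands.
- The arm moves only by the shell command python3 -m crank 'ROWS' [FORCE]. ROWS is JSON, a list of rows, each a list of 5 numbers: the shift along the world's x, y, z in mm, then the turn about the world's z in rad, then the opening, from -1 (shut) to 1 (fully open), so that 0 is half open. A call has 1 to 8 rows; each row shifts and turns the commanded pose from where the row before left it; what a row does not reach is not made up. A row lasts 1/12 s, in which the tool goes at most 41.7 mm and 7.16 degrees, less where a joint would pass 70% of its speed; a pose out of reach is approached as far as the arm can. A call is refused whole if a number of a shift passes 41.7 or a number of a turn 0.125, either way. A call with a gripper value outside its range is refused whole. The fingers move at their own pace and stop on an object; FORCE is the grip in N (left out, the last holds). Time passes only in rows, so rows that do not move let the fingers close. It gives the time, the measured TCP pose, the force and the opening at its end, in the units of the state.
- bot.read_state(): the state, without advancing time (a new reading comes with each control period).
- cams.get_image(name): name is "scene" or "top"; returns (picture, depth): 400x640x3 uint8, blue, green, red; 400x640 float32, mm along the optical axis (not along the pixel's ray), 0 where there is no reading.
- cams.camera_info(name): a dict with "fx", "fy", "cx", "cy" (pixels), "position" and "rotation" of the camera in the world. Camera axes: x right, y up, looking along -z (the intrinsics and any distortion apply to the point x, -y, -z); pixel columns grow to the right and rows downward; lengths in mm; the calibration is good to about 2 mm. A picture is of the moment at which its call begins. camera_info takes no time and is no camera call.
- order.sign_off(): hands the job in, once; it reports no verdict.
The state is a dict: "time_s": time; "q": joint angles; "joint_velocities": joint speeds; "tau": joint torques, N m; "ee_pos": TCP position; "eef_rot": TCP orientation; "wrist_force": force on the tool from outside, world axes, zero at the start; "torque": the same for the moment, N m; "width": finger opening in mm.
Only numpy, scipy, OpenCV 4.12 (cv2) and the standard library are available. Lean on these libraries where they do the work, as an engineer would, in place of code of your own. Each camera call takes 0.05 s, during which the arm holds its last target.

### The job

One of the three label pockets on the front of the tip-rack riser has no tag: take the wider of the two electronic tags from the grey cradle and push its tongue down behind the lip of that pocket, display to the front, against the sprung contact bar until it is fully home with its shoulder down on the lip. The tag is still to pair over the contacts and the spring would lift it off, so finish while holding it pressed home: do not let go. Leave the narrow tag and the tip racks where they are.

Things in the scene. Friction and masses are not known exactly. Their poses are not given: they have to be found in the camera images.
- tag_wide: Wider electronic tag, to be fitted: white, blank display, about 0.12 kg, upright in the cradle. Origin: middle of the lower edge of its tongue; z up, y along its width, display faces -x. Grey tongue: x -3 to 3 mm, 92 wide, z 0 to 34, lower edge rounded. White case (the body): x -9 to 3 (12 thick, middle x = -3), 96 wide, z 34 to 96. Grasp its upper part across the 12 mm.
- tag_shoulder (a point): Middle of the wide tag's shoulder: where the body steps 6 mm forward of the tongue; the step's underside, at x -6, z 34 mm of the tag, which comes to rest on the pocket's lip. Axes as the tag.
- tag_display (a point): Middle of the wide tag's display face, at x -9.5, z 68 mm of the tag. Axes as the tag.
- tag_narrow: The narrower tag, otherwise the same shape: body 66 mm wide, tongue 62 mm; in the other place of the cradle; a bystander. Origin and axes as for the wide tag.
- cradle: Fixed grey cradle on the worktop, 46 x 232 x 40 mm; origin: centre of its underside. One 8 mm slot along its y holds the two tags at y = +58 and -58 mm, in either order, displays to its -x side (the robot's). Slot floor at z = 6, walls up to z = 39.5 mm: draw a tag straight up by over 34 mm to free it.
- pocket_empty: The pocket without a tag, at any of the three places on the riser's front: fixed aluminium channel 17 x 108 x 62 mm. Origin: centre of its underside, 12 mm above the worktop; z up, x from the robot's side into the riser, y along the riser. Upright slot open at the top, centred on x = y = 0: 9 mm in x (-4.5 to 4.5), 100 mm in y. A tag is home with its origin at z = 10 mm and its axes along these.
- pocket_lip (a point): Middle of the empty pocket's front lip, on its rolled upper edge (x -6.5, z 44 mm of the pocket; the lip is 4 mm thick, x -8.5 to -4.5). The taller back plate behind the slot (x 4.5 to 8.5) goes up to z = 62 mm. The tag's shoulder rests on the lip when home.
- contact_bar (a joint): Sprung contact bar across the empty pocket's slot, m: 0 = up (top at z = 22 mm of the pocket, where the tongue meets it), grows as it is pushed down; 0.012 with the tag home, end stop 0.0135. Takes 3.5 N to start, about 9.5 N at 0.012; it springs back and lifts the tag when the push ends.
- pocket_a: A pocket of the same kind with a 96 mm tag already fitted and home (its top at z = 106 mm of the pocket: pass well over it), fixed; origin and axes as for the empty one. The three stand side by side 110 mm apart in varying order.
- pocket_b: The other pocket with a tag already fitted and home, as pocket_a.
- riser: Fixed grey sheet-steel riser on the worktop, 190 x 344 mm, deck top at z = 74 mm, level with the pockets' back plates; origin: centre of its underside, the pockets are on its -x face.
- rack_green: Loose green tip rack, 83 x 122 x 61 mm, on the riser's deck behind the pockets, its long side running front to back; a bystander. Origin: centre of its underside.
- rack_blue: Loose blue tip rack, 83 x 122 x 61 mm, on the riser's deck behind the pockets, its long side running front to back; a bystander. Origin: centre of its underside.
- rack_red: Loose red tip rack, 83 x 122 x 61 mm, on the riser's deck behind the pockets, its long side running front to back; a bystander. Origin: centre of its underside.

How it is judged:
By the outcome, as a careful person would: the job done as asked, in the order asked, and still so for the second after the job is handed in, while the arm keeps its last pose, push and grip.
It also fails if it takes over 40 s, if anything falls off the work surface, if the arm or the gripper's body presses on something with over 40 N, if the wrist force passes 120 N, or if a joint passes its speed limit or range.

## Working session

There is one attempt and no reset: what is moved stays moved. The work goes in short steps, Python scripts to look and compute and a shell command to move; the robot and the scene stay as the last step left them, time stands still between calls to the robot, and variables do not carry over. Pictures are saved under pics/ and viewed, and the job is handed in when it is done.

```bash
mkdir -p pics; ls; python3 - <<'E'
from station import bot,cams,order
import cv2,numpy as np
print(bot.read_state())
for n in("scene","top"):
    im,d=cams.get_image(n); cv2.imwrite(f"pics/{n}0.png",im); np.savez(f"pics/{n}0.npz",im=im,d=d)
    print(n,cams.camera_info(n))
E
```

```text
pics
{'time_s': 0.0, 'q': array([-1.27810568e+00,  8.79496686e-02,  1.37226769e+00, -3.26661038e-05,
        1.68359029e+00, -1.03091101e-01]), 'joint_velocities': array([-0.00093263,  0.00077644,  0.00066913, -0.00077154,  0.00192466,
        0.00100222]), 'tau': array([ 4.89009781e-04, -3.40182924e+01, -3.02428436e+01,  7.18543259e-02,
        3.29327141e-02, -1.52680159e-04]), 'ee_pos': array([ 211.86964034, -506.9513799 ,  204.30028067]), 'eef_rot': array([-3.07812160e+00, -6.17204272e-01,  3.79840438e-04]), 'wrist_force': array([-0.91193911, -0.60656249,  0.17380655]), 'torque': array([ 0.05290269, -0.03849186,  0.01864198]), 'width': 93.9268265263986}
scene {'fx': 363.38188205379913, 'fy': 363.38188205379913, 'cx': 318.7842906795266, 'cy': 201.3292036889556, 'position': array([131.11399991, 524.97493028, 785.2121859 ]), 'rotation': array([ 0.31984858, -0.86726959, -2.31453339])}
top {'fx': 378.1196362175916, 'fy': 378.1196362175916, 'cx': 319.9339009521278, 'cy': 197.73972020161892, 'position': array([ 405.53622856,   57.30160077, 1005.61400615]), 'rotation': array([ 0.13065951, -0.08305375, -1.55155337])}
```

View pics/scene0.png

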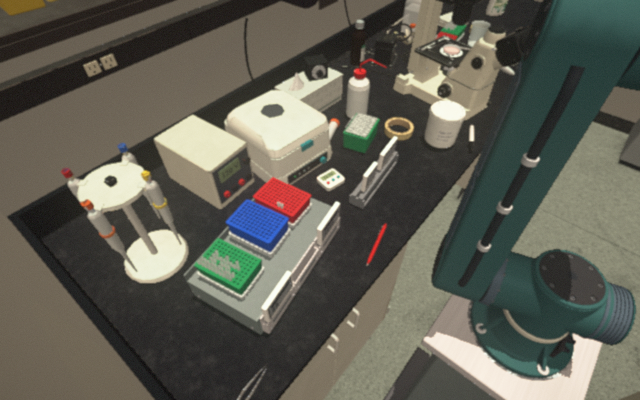

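View pics/top0.png

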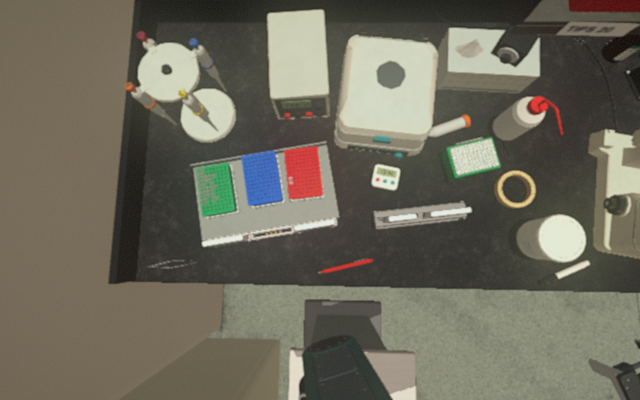

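The pocket in the middle of the riser, near top-view pixel (270,234), looks empty. The cradle is at about (422,215). I'll zoom in on both.

```bash
cat > h.py <<'E'
import numpy as np,cv2
from scipy.spatial.transform import Rotation as R
from station import bot,cams,order
def ray(n,u,v):
    c=cams.camera_info(n); r=R.from_rotvec(c['rotation'])
    d=np.stack([(np.asarray(u,float)-c['cx'])/c['fx'],-(np.asarray(v,float)-c['cy'])/c['fy'],-np.ones(np.shape(u))],-1)
    return c['position'],r.apply(d)
def onz(n,u,v,z):
    o,d=ray(n,u,v); t=(z-o[2])/d[...,2]; return o+d*t[...,None] if np.ndim(t) else o+d*t
def depthpt(n,u,v,dep):
    o,d=ray(n,u,v); return o+d*np.asarray(dep)[...,None]
def proj(n,P):
    c=cams.camera_info(n); p=R.from_rotvec(c['rotation']).inv().apply(np.atleast_2d(P)-c['position'])
    return np.c_[c['cx']+c['fx']*p[:,0]/-p[:,2],c['cy']-c['fy']*p[:,1]/-p[:,2]]
E
python3 - <<'E'
from h import *
print(cams.camera_info('top').keys())
for n,b,tag in(("top",(185,140,345,250),'ris'),("top",(365,190,480,235),'cra'),("scene",(180,170,350,335),'ris'),("scene",(340,130,410,215),'cra')):
    im=np.load(f"pics/{n}0.npz")['im'][b[1]:b[3],b[0]:b[2]]
    k=min(780//im.shape[1],590//im.shape[0]); cv2.imwrite(f"pics/{n}_{tag}.png",cv2.resize(im,None,fx=k,fy=k,interpolation=cv2.INTER_NEAREST)); print(n,tag,k)
E
```

```text
dict_keys(['fx', 'fy', 'cx', 'cy', 'position', 'rotation'])
top ris 4
top cra 6
scene ris 3
scene cra 6
```

View pics/top_ris.png

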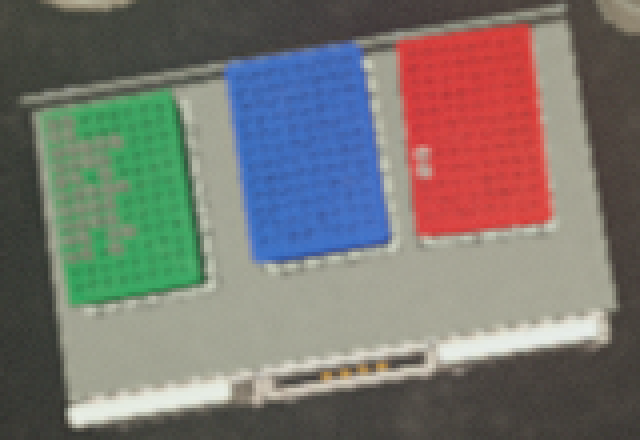

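View pics/top_cra.png

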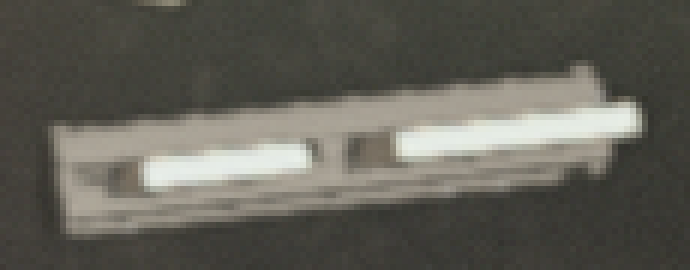

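View pics/scene_ris.png

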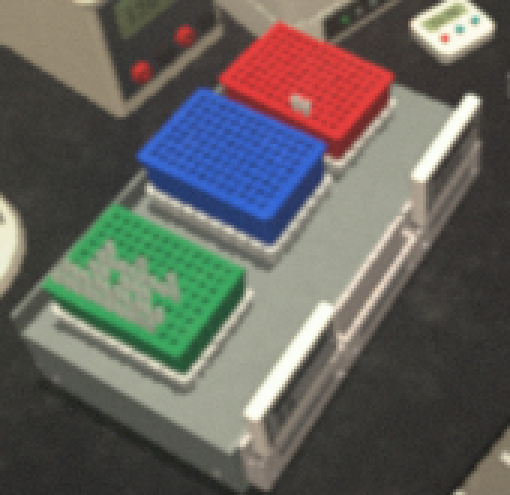

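View pics/scene_cra.png

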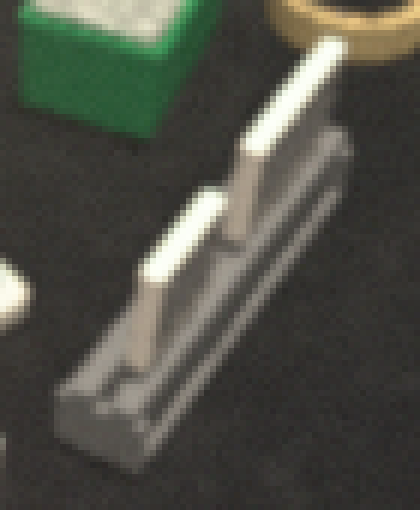

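The scene shows the wide tag in the right-hand place (top view about (452,211)). The middle pocket, at about (272,232), is empty, with its gold contacts visible. Next I'll measure the white top faces: z=102 for the tag in the cradle, z=118 for the fitted tags.

```bash
python3 - <<'E'
from h import *
def meas(n,box,z,nm,th=215):
    f=np.load(f"pics/{n}0.npz"); im=f['im']; x0,y0,x1,y1=box
    s=im[y0:y1,x0:x1]; m=(s.min(2)>th).astype(np.uint8)
    k,l,st,ce=cv2.connectedComponentsWithStats(m)
    for i in range(1,k):
        if st[i,4]<40: continue
        v,u=np.nonzero(l==i); P=onz(n,u+x0,v+y0,z)
        r=cv2.minAreaRect((P[:,:2]).astype(np.float32)); 
        d=f['d'][v+y0,u+x0]; Z=depthpt(n,u+x0,v+y0,d)
        mu=P.mean(0)[:2]; w,V=np.linalg.eigh(np.cov((P[:,:2]-mu).T)); a=V[:,1]*np.sign(V[1,1])
        print(n,nm,len(u),'mean',mu.round(1),'rect',np.round(r[0],1),np.round(r[1],1),'yaw',round(float(np.arctan2(-a[0],a[1])),4),'sz',np.sqrt(12*w).round(1),'zdepth',np.median(Z,0).round(1), P.min(0).round(0),P.max(0).round(0))
meas('top',(195,205,250,250),118,'A');meas('top',(290,205,345,240),118,'C')
meas('top',(368,190,480,235),102,'tags')
meas('scene',(255,200,350,335),118,'AC',190)
meas('scene',(355,130,403,180),102,'tags',190)
E
```

```text
top A 135 mean [423.1 313.3] rect [423. 314.] [ 8.2 91.3] yaw 0.1908 sz [ 8.1 92.6] zdepth [423.4 313.2 118.1] [411. 269. 118.] [434. 359. 118.]
top C 145 mean [463.3  98.1] rect [463.4  98. ] [ 8.9 91.1] yaw 0.1844 sz [ 8.7 92.4] zdepth [462.7  98.3 117.8] [452.  54. 118.] [475. 143. 118.]
top tags 124 mean [ 500.5 -225.3] rect [ 500.5 -225.4] [ 7.8 88.8] yaw 0.1312 sz [ 7.8 90.9] zdepth [ 499.8 -226.2  101.8] [ 492. -269.  102.] [ 510. -181.  102.]
top tags 87 mean [ 485.5 -110.8] rect [ 485.6 -111.4] [ 7.8 60.5] yaw 0.1302 sz [ 8.  62.5] zdepth [ 485.8 -110.7  102.2] [ 478. -141.  102.] [491. -82. 102.]
scene AC 158 mean [461.9 100.2] rect [462.4  98. ] [12.1 95.3] yaw 0.185 sz [11.9 94. ] zdepth [461.5  99.8 118.2] [449.  51. 118.] [476. 145. 118.]
scene AC 299 mean [423.3 302.5] rect [429.3 272.4] [ 12.7 180.1] yaw 0.1451 sz [ 12.  143.4] zdepth [423.  308.9 118.6] [410. 183. 118.] [440. 361. 118.]
scene tags 83 mean [ 498.9 -222.9] rect [ 499.1 -223.7] [11.  93.8] yaw 0.1336 sz [11.2 94.1] zdepth [ 499.1 -221.7  101.3] [ 489. -270.  102.] [ 510. -177.  102.]
scene tags 70 mean [ 484.1 -110. ] rect [ 484.3 -110.5] [11.  64.6] yaw 0.1309 sz [11.3 65.3] zdepth [ 484.4 -110.7  101.8] [ 475. -143.  102.] [492. -79. 102.]
```

```bash
python3 - <<'E'
from h import *
f=np.load("pics/top0.npz"); d=f['d']; v,u=np.mgrid[0:400,0:640]; P=depthpt('top',u,v,d); ok=d>0
P=P[ok]
xs=range(150,701,50); ys=range(-600,401,50)
print('x\\y',*ys)
for x in xs:
    r=[]
    for y in ys:
        s=P[(abs(P[:,0]-x)<25)&(abs(P[:,1]-y)<25)]
        r.append(int(s[:,2].max()) if len(s) else -1)
    print(x,*r)
s=[bot.read_state() for i in range(1)]
st=s[0]; print(st['time_s'],st['ee_pos'])
E
```

```text
Traceback (most recent call last):
  File "h.py", line 11, in depthpt
    o,d=ray(n,u,v); return o+d*np.asarray(dep)[...,None]
        ~~~^^^^^^^
  File "h.py", line 7, in ray
    return c['position'],r.apply(d)
                         ~~~~~~~^^^
  File "scipy/spatial/transform/_rotation.pyx", line 2580, in scipy.spatial.transform._rotation.Rotation.apply
ValueError: Expected input of shape (3,) or (P, 3), got (400, 640, 3).
```

```bash
python3 - <<'E'
from h import *
f=np.load("pics/top0.npz"); d=f['d']; v,u=np.nonzero(d>0); P=depthpt('top',u,v,d[v,u])
xs=range(150,701,50); ys=range(-600,401,50)
print('x\\y',*ys)
for x in xs:
    r=[]
    for y in ys:
        s=P[(abs(P[:,0]-x)<25)&(abs(P[:,1]-y)<25)]
        r.append(int(s[:,2].max()) if len(s) else -1)
    print(x,*r)
st=bot.read_state(); print(st['time_s'],st['ee_pos'])
E
```

```text
x\y -600 -550 -500 -450 -400 -350 -300 -250 -200 -150 -100 -50 0 50 100 150 200 250 300 350 400
150 -887 -885 -890 336 -886 -890 -884 -889 -885 4 5 4 -790 -790 318 5 -792 -885 -888 -887 -886
200 -890 208 -885 347 347 -886 -883 -887 -889 -888 -887 -885 509 489 445 -886 -889 -889 -886 -887 -886
250 -890 218 -897 326 -895 -892 -893 -892 -895 -896 -897 -887 513 -889 -894 -895 -894 -888 -889 -890 -893
300 3 4 4 3 3 3 3 7 3 4 4 4 5 4 4 3 5 2 4 4 6
350 15 18 19 14 7 5 5 6 4 5 4 5 14 11 10 6 5 5 5 6 8
400 43 17 121 122 120 5 6 5 5 4 4 12 11 5 5 5 4 93 122 121 4
450 83 -1 121 121 121 4 4 5 4 8 40 43 6 122 121 121 77 118 121 118 77
500 99 5 121 121 15 7 40 105 104 105 105 43 5 119 79 125 138 137 127 138 77
550 100 4 4 29 31 28 39 43 7 5 18 14 4 78 127 138 139 139 127 137 135
600 5 5 4 28 29 67 68 69 5 5 21 20 5 79 128 126 139 140 126 137 134
650 30 4 5 201 5 70 69 69 4 139 136 129 50 77 127 127 138 138 100 96 6
700 65 4 4 210 216 68 67 64 49 161 162 163 162 152 4 4 4 5 4 301 268
0.1 [ 211.92161195 -507.00828917  204.4366955 ]
```

```bash
python3 -m crank '[[20,20,0,0.1,0],[24,24,0,0.11,0],[24,24,0,0.11,-0.1],[24,24,0,0.11,-0.1],[24,24,0,0.11,-0.1],[24,24,0,0.11,-0.1],[24,24,0,0.11,-0.1],[24,24,0,0.11,-0.1]]' 40
```

```text
time_s: 0.77
ee_pos: [400.8, -317.9, 205.0]
eef_rot: [-2.528, -1.865, 0.0]
wrist_force: [0.3, -0.4, 0.6]
width: 44.4
```

```bash
python3 -m crank '[[24,24,0,0.11,-0.2],[24,24,0,0.11,-0.2],[24,24,0,0.11,-0.2],[20,18,0,0.105,-0.2],[8,5,0,0,-0.2],[0,0,0,0,-0.2],[0,0,0,0,-0.2]]'
```

```text
time_s: 1.35
ee_pos: [499.6, -224.8, 205.0]
eef_rot: [-2.073, -2.359, 0.002]
wrist_force: [-0.4, -0.3, 0.2]
width: 37.6
```

```bash
python3 -m crank '[[0,0,-20,0,-0.2],[0,0,-30,0,-0.2],[0,0,-30,0,-0.2],[0,0,-20,0,-0.2],[0,0,-18,0,-0.2],[0,0,-18,0,-0.2],[0,0,0,0,-0.2]]'; python3 - <<'E'
from h import *
im,d=cams.get_image('scene'); cv2.imwrite('pics/s1.png',cv2.resize(im[100:240,300:460],None,fx=4,fy=4))
print(proj('scene',[499.8,-224.5,102]),bot.read_state()['ee_pos'],bot.read_state()['wrist_force'])
E
```

```text
time_s: 1.93
ee_pos: [496.0, -224.6, 65.1]
eef_rot: [-2.072, -2.351, 0.004]
wrist_force: [-0.7, 0.1, -0.5]
width: 37.4
[[388.40120589 145.25301844]] [ 497.30928326 -225.05992619   67.28643524] [-0.29185125  0.31387042  1.24423646]
```

View pics/s1.png

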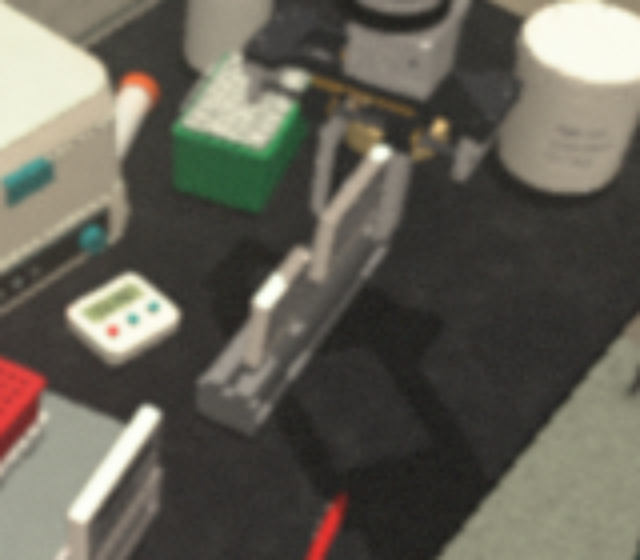

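The fingers straddle the wide tag, with its top at about crop pixel (350,180), and there is clearance on both sides. I'll close the gripper.

```bash
python3 -m crank '[[0,0,0,0,-0.2],[0,0,0,0,-0.5],[0,0,0,0,-0.8],[0,0,0,0,-1],[0,0,0,0,-1],[0,0,0,0,-1]]' 30; python3 -m crank '[[0,0,0,0,-1],[0,0,0,0,-1],[0,0,0,0,-1]]' 45; python3 - <<'E'
from h import *
s=bot.read_state(); print(s)
E
```

```text
time_s: 2.48
ee_pos: [501.7, -224.6, 70.5]
eef_rot: [2.07, 2.358, 0.004]
wrist_force: [2.8, -0.6, 1.5]
width: 11.7
time_s: 2.73
ee_pos: [501.7, -224.6, 70.5]
eef_rot: [2.07, 2.359, 0.003]
wrist_force: [5.4, 0.6, 1.2]
width: 11.7
{'time_s': 2.7333, 'q': array([-5.24915818e-01,  1.49053836e-01,  1.57435975e+00,  1.37674858e-03,
        1.41430957e+00, -6.55445855e-01]), 'joint_velocities': array([ 0.00104416,  0.00126404,  0.0008144 , -0.00021385,  0.00057184,
       -0.00187515]), 'tau': array([-1.38264667e+00, -3.35877872e+01, -2.54797804e+01, -1.06619149e+00,
        1.59818184e+00, -1.19064725e-02]), 'ee_pos': array([ 501.71309832, -224.58903476,   70.47759202]), 'eef_rot': array([2.06975195, 2.35871577, 0.00327159]), 'wrist_force': array([5.41417859, 0.58741313, 1.20028963]), 'torque': array([ 0.08073739, -1.21057569, -0.00912162]), 'width': 11.69105245253476}
```

```bash
python3 -m crank '[[1,0,0,0,-1],[1,0,0,0,-1],[0,0,0,0,-1],[0,0,0,0,-1]]'; python3 -m crank '[[0,0,5,0,-1],[0,0,8,0,-1],[0,0,12,0,-1],[0,0,15,0,-1],[0,0,20,0,-1],[0,0,20,0,-1],[0,0,20,0,-1],[0,0,0,0,-1]]'; python3 -m crank '[[0,0,20,0,-1],[0,0,15,0,-1],[0,0,0,0,-1]]'; python3 - <<'E'
from h import *
im,d=cams.get_image('scene'); cv2.imwrite('pics/s2.png',cv2.resize(im[80:220,300:460],None,fx=4,fy=4))
s=bot.read_state(); print(s['ee_pos'],s['eef_rot'],s['wrist_force'],s['torque'])
E
```

```text
time_s: 3.07
ee_pos: [502.0, -224.6, 70.5]
eef_rot: [2.072, 2.361, -0.001]
wrist_force: [1.1, 2.0, 6.0]
width: 11.7
time_s: 3.73
ee_pos: [502.3, -225.5, 173.2]
eef_rot: [2.07, 2.358, -0.001]
wrist_force: [0.7, -1.0, -0.2]
width: 11.7
time_s: 3.98
ee_pos: [502.0, -225.1, 206.0]
eef_rot: [2.072, 2.359, -0.001]
wrist_force: [0.6, 0.7, 0.6]
width: 11.6
[ 501.62047384 -224.77790468  204.37694502] [-2.07272465e+00 -2.36057277e+00  1.48787392e-03] [ 0.09960326 -0.19111017 -0.89118774] [ 0.01816173 -0.07218646  0.00522725]
```

View pics/s2.png

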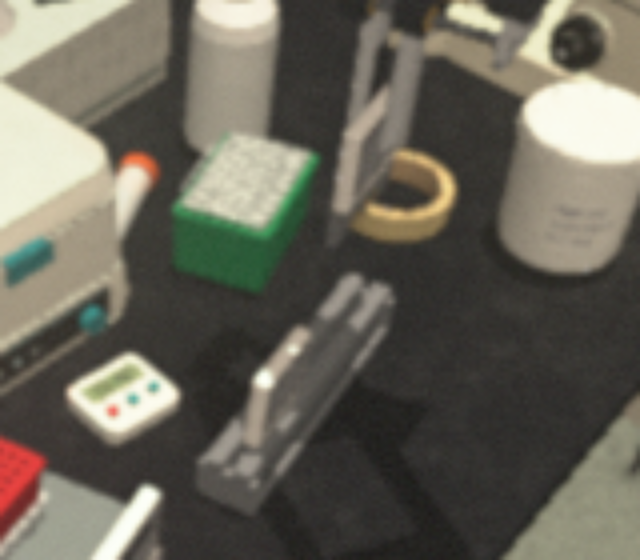

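Held cleanly and clear of the cradle; the narrow tag is undisturbed. Next is the carry to above the middle pocket.

```bash
python3 -m crank '[[-10,10,15,0,-1],[-12,20,10,0,-1],[-12,32,0,0.01,-1],[-12,36,0,0.01,-1],[-12,36,0,0.01,-1],[0,36,0,0.01,-1],[0,36,0,0.01,-1],[0,36,0,0.005,-1]]';python3 -m crank '[[0,36,0,0,-1],[0,36,0,0,-1],[0,36,0,0,-1],[0,36,0,0,-1],[0,25,0,0,-1],[0,15,0,0,-1],[0,5,0,0,-1],[0,0,0,0,-1]]';  python3 - <<'E'
from h import *
s=bot.read_state(); print(s['ee_pos'],s['eef_rot'],s['wrist_force'],s['torque'])
E
```

```text
time_s: 4.7
ee_pos: [442.2, 18.8, 227.0]
eef_rot: [-2.005, -2.414, 0.005]
wrist_force: [1.5, 0.0, -0.8]
width: 11.8
time_s: 5.37
ee_pos: [442.9, 206.8, 227.1]
eef_rot: [-2.003, -2.418, 0.007]
wrist_force: [-0.2, -0.8, -0.7]
width: 11.8
[442.94405303 206.81067383 227.13181404] [-2.00325215 -2.41753777  0.00653682] [-0.18674061 -0.78906859 -0.69566628] [-0.04820517 -0.10734249  0.03650008]
```

```bash
python3 -m crank '[[0,0,-15,0,-1],[0,0,-20,0,-1],[0,0,-20,0,-1],[0,0,-15,0,-1],[0,0,-5,0,-1],[0,0,0,0,-1],[0,0,0,0,-1]]';  python3 - <<'E'
from h import *
s=bot.read_state(); print(s['ee_pos'],s['eef_rot'],s['wrist_force'],s['torque'])
for n,b in(('scene',(240,170,360,330)),('top',(180,140,360,260))):
    im,d=cams.get_image(n); np.savez(f'pics/{n}3.npz',im=im,d=d); c=im[b[1]:b[3],b[0]:b[2]]; k=min(790/c.shape[1],590/c.shape[0])
    cv2.imwrite(f'pics/{n}3.png',cv2.resize(c,None,fx=k,fy=k)); print(n,k)
E
```

```text
time_s: 5.95
ee_pos: [444.2, 205.6, 154.6]
eef_rot: [2.008, 2.416, -0.001]
wrist_force: [0.5, -0.2, -1.0]
width: 11.9
[444.17653974 205.61057747 154.60574887] [ 2.00818788e+00  2.41571843e+00 -7.22946696e-04] [ 0.45174414 -0.18948937 -1.04100762] [-0.09860554 -0.10773736  0.00170936]
scene 3.6875
top 4.388888888888889
```

View pics/scene3.png

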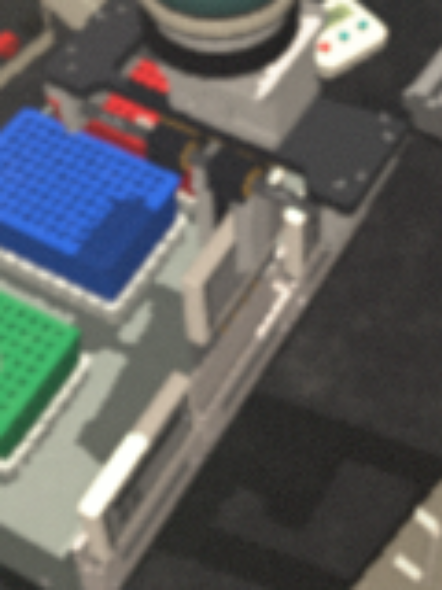

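View pics/top3.png

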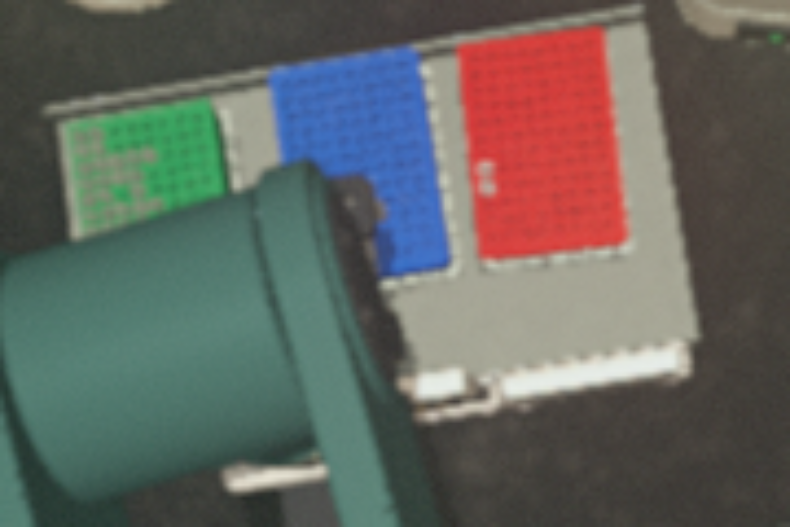

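```bash
python3 - <<'E'
from h import *
a=0.185; ex=np.array([np.cos(a),np.sin(a)]); ey=np.array([-np.sin(a),np.cos(a)])
f=np.load('pics/top3.npz'); im=f['im']; d=f['d']
print('grey top:'); print(im[222:234,270:296].min(2))
print('heights:')
for v in range(222,234):
    u=np.arange(270,296); P=depthpt('top',u,np.full(26,v),d[v,270:296]); print(v,P[:,2].round().astype(int))
f=np.load('pics/scene3.npz'); im=f['im']; d=f['d']
print('scene')
for v in range(225,275,4):
    u=np.arange(285,330); P=depthpt('scene',u,np.full(45,v),d[v,285:330]); print(v,np.c_[P[:,2].round()].astype(int).ravel())
E
```

```text
grey top:
[[ 67  80  92  99 112 135 149 149 148 147 146 150 146 146 148 145 149 148
  150 148 151 152 149 150 152 152]
 [ 75  92  99 102 118 138 147 147 143 142 147 153 161 166 161 154 147 150
  149 149 151 149 154 153 152 148]
 [ 71  88  94  98 114 140 160 163 158 160 171 184 200 207 199 170 145 144
  147 148 152 162 167 169 159 147]
 [ 75  98 104 106 125 168 198 207 207 207 212 216 223 226 217 182 134 128
  140 155 166 173 164 172 174 177]
 [ 92 128 140 141 158 198 223 227 224 225 226 227 228 230 221 186 127 112
  131 172 193 188 162 158 187 210]
 [ 97 140 154 155 170 209 227 229 227 228 229 229 231 231 225 192 131 104
  109 140 159 165 165 165 195 221]
 [ 83 122 139 148 172 212 229 230 231 230 231 230 228 226 218 185 133 106
   99  90 104 144 174 175 193 221]
 [ 63  83 101 119 163 210 226 225 223 221 218 208 195 181 168 145 116 107
   89  72  78 133 179 174 178 211]
 [ 57  57  65  92 141 175 189 181 175 174 170 149 125 101  92  89  86  89
   77  69  86 136 184 178 152 170]
 [ 51  52  58  75  97 114 118 110 104 104  98  76  65  59  62  95 113 120
  123 130 144 175 193 176 136 127]

[... 3237 characters left out ...]
 75  74  76  75  75  74 131 129 136 135 131 132 106 101  97  77  70  65
  59  53  50  42  34  36  59  53  49  45  38  29  23  17   0   0   1  -1
   1   0  -2   1   0   2  -1   2   2]
265 [ 74  75  75  76  73  75 109 112 113 107 103  97  75  71  67  61  52  48
  44  38  35  58  54  52  48  41  33  26  16   0  -1   1   1   2   0  -2
   2   0   0   2   0   0   0   0   3]
269 [75 75 76 74 75 75 75 98 98 95 74 67 62 56 51 45 40 32 59 56 55 46 43 37
 25 23 13 -1  0  1  3  0  0  2 -3  2  0 -1  0  1  3  2  0 -1  2]
273 [116 120 117 119 118 119  76  76  68  64  58  53  46  40  35  56  56  51
 785  46  39  28  24  17   1  -2   1  -2   1   1   1   1   0   0   0  -1
   0   0   1  -1   2  -1   2  -2   0]
```

```bash
cat > rel.py <<'E'
from h import *
import sys
a=0.185; ex=np.array([np.cos(a),np.sin(a)]); ey=np.array([-np.sin(a),np.cos(a)])
def cloud(n,f,box):
    d=f['d'];x0,y0,x1,y1=box; v,u=np.mgrid[y0:y1,x0:x1]; u=u.ravel();v=v.ravel(); return u,v,depthpt(n,u,v,d[v,u])
def line(n,f,box,z,zt,tol=4.5):
    u,v,P=cloud(n,f,box); m=abs(P[:,2]-zt)<tol
    Q=onz(n,u[m],v[m],z); x=Q[:,:2]@ex; y=Q[:,:2]@ey
    k=abs(x-np.median(x))<14; x=x[k];y=y[k]
    # bin along y, take midpoint of extents
    c=np.polyfit(y,x,1); 
    return len(x),x.mean().round(2),y.mean().round(1),(y.min().round(1),y.max().round(1)),'thick',np.sqrt(12*np.var(x-np.polyval(c,y))).round(1),'slope',c[0].round(3)
E
python3 - <<'E'
from rel import *
f0=np.load('pics/top0.npz');g0=np.load('pics/scene0.npz');f3=np.load('pics/top3.npz');g3=np.load('pics/scene3.npz')
print('top A',line('top',f0,(195,205,250,250),118,118)); print('top C',line('top',f0,(290,205,345,240),118,118))
print('top C3',line('top',f3,(292,205,345,240),118,118))
print('top held',line('top',f3,(272,222,288,234),187,187))
print('scene A',line('scene',g0,(255,265,300,330),118,118)); print('scene C',line('scene',g0,(310,195,345,248),118,118))
print('scene A3',line('scene',g3,(255,265,300,330),118,118))
print('scene held',line('scene',g3,(287,235,308,250),187,187))
print('TCP',np.array([444.18,205.6])@ex,np.array([444.18,205.6])@ey)
E
```

```text
top A (212, np.float64(474.16), np.float64(231.9), (np.float64(183.4), np.float64(279.1)), 'thick', np.float64(12.4), 'slope', np.float64(0.004))
top C (209, np.float64(474.04), np.float64(12.0), (np.float64(-34.9), np.float64(59.4)), 'thick', np.float64(12.3), 'slope', np.float64(0.0))
top C3 (209, np.float64(473.97), np.float64(12.3), (np.float64(-34.9), np.float64(59.4)), 'thick', np.float64(12.2), 'slope', np.float64(-0.001))
top held (72, np.float64(476.3), np.float64(85.9), (np.float64(71.9), np.float64(100.2)), 'thick', np.float64(12.0), 'slope', np.float64(0.035))
scene A (290, np.float64(471.71), np.float64(234.6), (np.float64(184.4), np.float64(279.8)), 'thick', np.float64(13.5), 'slope', np.float64(-0.005))
scene C (181, np.float64(471.59), np.float64(14.7), (np.float64(-35.1), np.float64(62.3)), 'thick', np.float64(13.3), 'slope', np.float64(-0.001))
scene A3 (285, np.float64(471.9), np.float64(234.5), (np.float64(184.4), np.float64(280.8)), 'thick', np.float64(13.1), 'slope', np.float64(-0.003))
scene held (103, np.float64(472.24), np.float64(150.1), (np.float64(128.5), np.float64(169.8)), 'thick', np.float64(14.9), 'slope', np.float64(0.149))
TCP 474.4200310983015 120.38632186709025
```

```bash
python3 - <<'E'
from rel import *
g=np.load('pics/scene3.npz');f=np.load('pics/top3.npz')
for n,F,box in(('scene',g,(286,234,312,248)),('top',f,(271,223,288,232))):
    u,v,P=cloud(n,F,box); m=abs(P[:,2]-187)<3.5
    Q=onz(n,u[m],v[m],187);x=Q[:,:2]@ex;y=Q[:,:2]@ey
    for b in np.arange(64,180,4):
        k=(y>=b)&(y<b+4)
        if k.sum(): print(n,b+2,k.sum(),x[k].mean().round(1),x[k].min().round(1),x[k].max().round(1))
E
```

```text
scene 122 1 456.0 456.0 456.0
scene 126 2 457.3 456.5 458.2
scene 130 12 463.5 455.7 471.9
scene 134 10 472.0 459.2 479.0
scene 138 10 473.7 468.0 479.4
scene 142 10 473.6 468.5 478.6
scene 146 10 473.4 467.7 479.0
scene 150 11 473.8 468.2 479.5
scene 154 10 473.0 467.4 478.7
scene 158 10 473.9 467.9 479.1
scene 162 11 473.4 468.4 479.6
scene 166 10 473.6 467.6 478.7
scene 170 1 474.5 474.5 474.5
top 70 1 473.9 473.9 473.9
top 74 9 476.7 471.7 481.0
top 78 11 475.9 470.3 481.8
top 82 10 475.8 471.0 482.1
top 86 9 476.5 471.8 480.7
top 90 11 476.4 470.4 481.4
top 94 10 476.8 470.7 482.2
top 98 8 476.6 471.5 480.8
top 102 4 478.3 476.5 481.1
```

```bash
python3 - <<'E'
from rel import *
g=np.load('pics/scene3.npz')
def prof(box,yend,z0,z1):
    u,v,P=cloud('scene',g,box); o,D=ray('scene',u,v)
    ey3=np.r_[ey,0]; t=(yend-o@ey3)/(D@ey3); Q=o+D*t[:,None]
    m=abs(P@ey3-yend)<3.5
    x=Q[:,:2]@ex; z=Q[:,2]
    for b in np.arange(z0,z1,8):
        k=m&(z>=b)&(z<b+8)&(abs(x-473)<14)
        if k.sum()>2: print(b+4,k.sum(),x[k].min().round(1),x[k].max().round(1),x[k].mean().round(1),'y',(P[k]@ey3).mean().round(1))
print('held');prof((280,236,312,275),169.8,88,190)
print('A');prof((255,290,300,335),280.5,56,120)
E
```

```text
held
140 8 467.5 477.6 473.2 y 167.1
148 10 467.0 477.0 472.0 y 167.0
156 8 469.0 476.4 472.7 y 167.1
164 8 468.2 475.8 472.3 y 167.6
172 6 468.0 477.1 471.8 y 167.0
180 10 467.2 476.8 472.1 y 167.1
188 9 467.0 476.2 472.1 y 167.4
A
60 11 464.5 484.2 473.8 y 279.3
68 11 465.9 485.4 475.6 y 280.0
76 14 464.3 486.6 475.1 y 279.1
84 11 465.7 485.7 475.6 y 278.8
92 7 464.9 474.8 469.8 y 279.4
100 9 463.4 476.0 469.5 y 278.9
108 9 462.7 475.2 469.2 y 279.1
116 8 464.0 475.7 469.7 y 279.1
```

The held tag is upright and square. Compared with the fitted tags it sits about 2.2 mm too deep (+x') and 1.5 mm too far toward -y'. I'll correct both, then go down slowly.

```bash
python3 -m crank '[[-2.4,1.1,0,0,-1],[0,0,-6,0,-1],[0,0,-6,0,-1],[0,0,-6,0,-1],[0,0,-4,0,-1],[0,0,0,0,-1],[0,0,0,0,-1]]';  python3 - <<'E'
from rel import *
s=bot.read_state(); p=s['ee_pos'];print(p,p[:2]@ex,p[:2]@ey,s['eef_rot'],s['wrist_force'],s['torque'])
for n,b in(('scene',(240,170,360,330)),):
    im,d=cams.get_image(n); np.savez(f'pics/{n}4.npz',im=im,d=d); c=im[b[1]:b[3],b[0]:b[2]]; k=min(790/c.shape[1],590/c.shape[0])
    cv2.imwrite(f'pics/{n}4.png',cv2.resize(c,None,fx=k,fy=k))
    u,v,P=cloud(n,dict(d=d),(282,234,314,262)); 
    zt=p[2]-63.6+96; m=abs(P[:,2]-zt)<3.5
    Q=onz(n,u[m],v[m],zt);x=Q[:,:2]@ex;y=Q[:,:2]@ey
    for b in np.arange(132,180,6):
        k=(y>=b)&(y<b+6)
        if k.sum(): print(n,b+3,k.sum(),x[k].mean().round(1),x[k].min().round(1),x[k].max().round(1),P[m][k,2].mean().round(1))
E
```

```text
time_s: 6.63
ee_pos: [441.3, 207.5, 131.8]
eef_rot: [-2.006, -2.417, 0.002]
wrist_force: [0.6, -0.9, -0.8]
width: 11.7
[441.28140649 207.51828278 131.81477199] 471.9237599298679 122.80505778245296 [-2.00624807e+00 -2.41673959e+00  1.67099746e-03] [ 0.60692456 -0.85166202 -0.7912416 ] [-0.04615648 -0.06651839 -0.03559857]
scene 135 27 470.0 454.3 488.7 163.4
scene 141 15 471.2 465.6 476.6 163.9
scene 147 16 471.0 464.3 477.1 163.7
scene 153 14 470.7 465.3 476.8 163.5
scene 159 14 471.4 466.4 476.5 163.9
scene 165 15 471.2 464.9 477.0 164.1
scene 171 7 471.6 466.6 476.2 162.7
```

View pics/scene4.png

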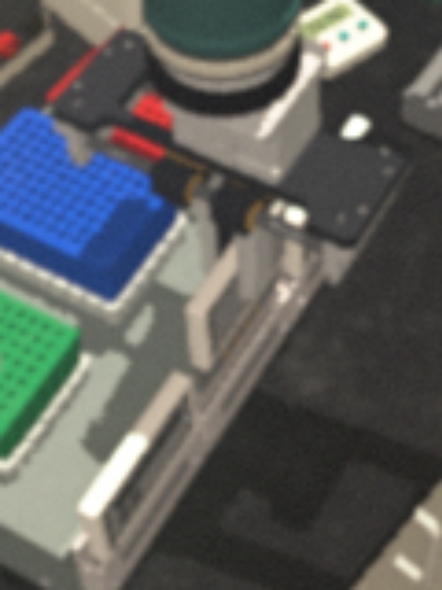

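```bash
python3 -m crank '[[0.4,0,-4,0,-1],[0,0,-4,0,-1],[0,0,-4,0,-1],[0,0,-3,0,-1],[0,0,0,0,-1],[0,0,0,0,-1]]';python3 -m crank '[[0,0,-4,0,-1],[0,0,-4,0,-1],[0,0,-3,0,-1],[0,0,0,0,-1]]'
```

```text
time_s: 7.18
ee_pos: [441.8, 207.5, 117.1]
eef_rot: [-2.007, -2.417, 0.001]
wrist_force: [0.5, 0.4, -1.2]
width: 12.0
time_s: 7.52
ee_pos: [441.4, 207.4, 105.5]
eef_rot: [-2.006, -2.416, 0.002]
wrist_force: [0.3, -0.2, -1.2]
width: 11.7
```

The tongue is 14 mm below the lip edge with no contact force. Next I'll press onto the bar with a firmer grip.

```bash
python3 -m crank '[[0,0,-3,0,-1],[0,0,-3,0,-1],[0,0,0,0,-1]]' 58;python3 -m crank '[[0,0,-3,0,-1],[0,0,-2,0,-1],[0,0,0,0,-1]]';python3 -m crank '[[0,0,-3,0,-1],[0,0,-2,0,-1],[0,0,0,0,-1],[0,0,0,0,-1]]'
```

```text
time_s: 7.77
ee_pos: [441.6, 207.5, 99.8]
eef_rot: [-2.006, -2.417, 0.002]
wrist_force: [-0.0, 0.6, -0.7]
width: 11.4
time_s: 8.02
ee_pos: [442.3, 207.7, 96.0]
eef_rot: [2.006, 2.417, 0.001]
wrist_force: [-0.8, 0.2, 3.5]
width: 12.1
time_s: 8.35
ee_pos: [442.4, 207.8, 91.3]
eef_rot: [2.006, 2.417, 0.002]
wrist_force: [-2.2, -1.4, 6.2]
width: 11.8
```

```bash
python3 -m crank '[[0,0,-2,0,-1],[0,0,-2,0,-1],[0,0,0,0,-1],[0,0,0,0,-1]]';python3 -m crank '[[0,0,-2,0,-1],[0,0,0,0,-1],[0,0,0,0,-1]]';python3 -m crank '[[0,0,-2,0,-1],[0,0,0,0,-1],[0,0,0,0,-1]]'
```

```text
time_s: 8.68
ee_pos: [442.4, 207.8, 87.7]
eef_rot: [2.006, 2.417, 0.002]
wrist_force: [-2.1, -0.3, 7.0]
width: 11.8
time_s: 8.93
ee_pos: [442.5, 207.8, 86.5]
eef_rot: [2.006, 2.416, 0.002]
wrist_force: [-3.5, -0.2, 10.7]
width: 11.8
time_s: 9.18
ee_pos: [442.5, 207.8, 86.4]
eef_rot: [2.006, 2.416, 0.003]
wrist_force: [-5.4, -1.5, 18.0]
width: 12.0
```

TCP stopped at z=86.4 while the force jumped from 10.7 to 18 N, so the shoulder is on the lip. I'll check against the fitted tags in the image.

```bash
python3 - <<'E'
from rel import *
s=bot.read_state(); print(s['ee_pos'],s['wrist_force'],s['torque'],s['width'])
n='scene';b=(240,170,360,330)
im,d=cams.get_image(n); c=im[b[1]:b[3],b[0]:b[2]]
cv2.imwrite('pics/s5.png',cv2.resize(c,None,fx=3.68,fy=3.68))
F=dict(d=d)
for nm,box,y0,y1 in(('held',(280,240,316,290),140,170),('A',(255,265,300,330),190,276)):
    u,v,P=cloud(n,F,box); x=P[:,:2]@ex;y=P[:,:2]@ey
    k=(y>y0)&(y<y1)&(abs(x-471.7)<5)&(P[:,2]>108); print(nm,k.sum(),P[k,2].mean().round(2),np.median(P[k,2]).round(2))
    m=(y>y0)&(y<y1)&(abs(P[:,2]-118)<4)&(abs(x-471.7)<12); Q=onz(n,u[m],v[m],118)[:,:2]; print(nm,m.sum(),(Q@ex).mean().round(2),np.polyfit(Q@ey,Q@ex,1)[0].round(3),(Q@ey).max().round(1))
f=np.load('pics/scene0.npz')
E
```

```text
[442.52279888 207.80812856  86.40790163] [-5.39363122 -1.4996432  17.95421145] [-0.61147284  1.49297848  0.06599231] 12.025724896402073
held 75 117.14 118.34
held 77 472.12 -0.009 171.2
A 237 118.03 118.65
A 255 471.85 -0.001 276.0
```

View pics/s5.png

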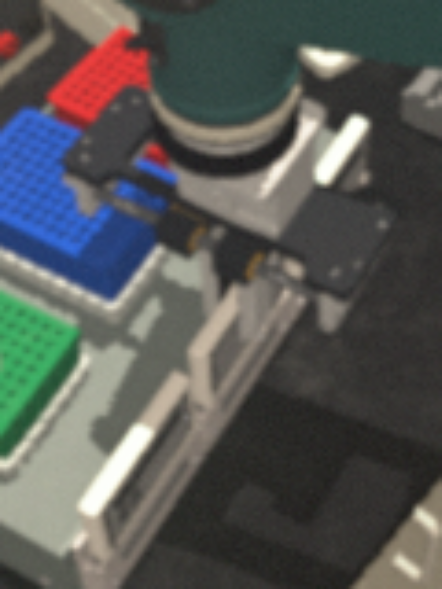

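The held tag is level and in line with the fitted one: 118.3 against 118.65 mm, and x' 472.1 against 471.9. Next I'll hold for a moment to confirm it's stable.

```bash
python3 -m crank '[[0,0,-0.5,0,-1],[0,0,0,0,-1],[0,0,0,0,-1],[0,0,0,0,-1],[0,0,0,0,-1],[0,0,0,0,-1],[0,0,0,0,-1],[0,0,0,0,-1]]'; python3 -m crank '[[0,0,0,0,-1],[0,0,0,0,-1],[0,0,0,0,-1],[0,0,0,0,-1]]'; python3 - <<'E'
from rel import *
n='scene'
im,d=cams.get_image(n); cv2.imwrite('pics/s6.png',im)
F=dict(d=d)
for nm,box,y0,y1 in(('held',(280,240,316,290),140,170),('A',(255,265,300,330),190,276)):
    u,v,P=cloud(n,F,box); x=P[:,:2]@ex;y=P[:,:2]@ey
    k=(y>y0)&(y<y1)&(abs(x-471.7)<5)&(P[:,2]>108); print(nm,np.median(P[k,2]).round(2))
E
```

```text
time_s: 9.9
ee_pos: [442.5, 207.8, 86.4]
eef_rot: [2.006, 2.416, 0.003]
wrist_force: [-7.0, -2.0, 20.6]
width: 11.3
time_s: 10.23
ee_pos: [442.5, 207.8, 86.4]
eef_rot: [2.006, 2.416, 0.003]
wrist_force: [-6.5, -2.4, 20.1]
width: 11.5
held 118.21
A 118.72
```

View pics/s6.png

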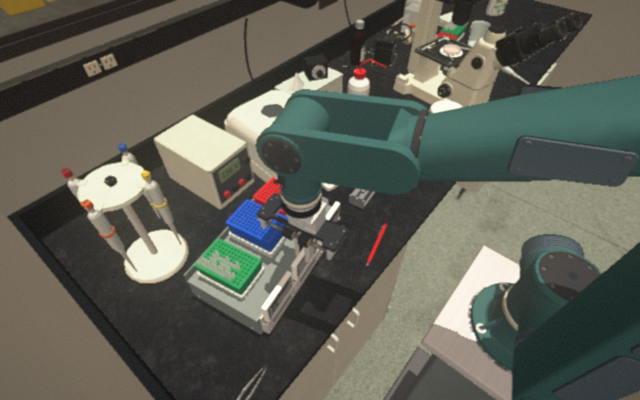

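Position and force are steady, so I'm handing in with the grip held.

```bash
python3 -c "
from station import order
print(order.sign_off())"
```

```text
the job is handed in; nothing more can be done
None
```

I took the wide tag from the cradle, pushed its tongue into the empty middle pocket, and handed in at about 10.3 s with the gripper still pressing it home. `sign_off` gave no verdict.

**Last checks**
- **Fully home:** the TCP stopped dead at z = 86.4 mm while the push rose from about 11 N to 20 N, so the shoulder is on the lip. Position and force then held steady for about a second.
- **Level:** the camera puts the tag's top at about 118.2 mm, against 118.7 mm for a fitted neighbour. The 0.5 mm gap is within the depth noise.
- **In line:** its depth along the pocket matched that neighbour's to about 0.3 mm.
- **Bystanders:** the narrow tag was still in its place just after the lift. I saw no sign of the racks moving, though the arm hid part of them in the last picture.

**Disagreements:** the two cameras differed by about 2 mm in absolute position, so I aligned the tag relative to the fitted tags. A sideways force of about 7 N remained on the gripper at the end, well inside the limits.

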